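# Sort the kaleidoscope end plugs and hold the good one down with the presser

## Robot

A 7-joint arm with a two-finger parallel gripper is mounted at the origin on the work surface. World frame = base frame: x ahead of the robot, y to its left, z up, the work surface at z = 0. Lengths are in m, angles in rad, forces in N, time in s.
With the tool pointing down it reaches from about 0.35 to 0.9 m from the base axis. Payload 19.9 kg.
Tool frame: the origin (TCP) lies between the finger pads; the fingertips stand 19 mm ahead of it and the grasp point (between the pads) is the TCP; z points along the fingers, y is the direction in which the jaws open and shut (so a half turn about z gives the same grasp; the last joint's range is limited). The gripper opens to 94 mm and grips with 3 to 60 N. Pads are 16 mm wide; open, the fingers measure 119 mm over their backs; the gripper's body (75 mm by 177 mm) begins 78 mm behind the grasp point.
Start: joints at [1.282, 0.417, -0.01, 1.614, 0.005, 1.111, -0.053], TCP at [0.153, -0.606, 0.224] pointing down, gripper open.
Joint ranges: [-2.81, 2.81], [-0.39, 2.02], [-1.27, 1.25], [0.06, 2.57], [-1.19, 4.33], [0.19, 2], [-2.82, 2.82]. Speed limits (rad/s): [1.89, 1.89, 2.39, 2.39, 3.01, 3.01, 3.01].

## Interface

Orientations are given as a 3x3 rotation matrix whose columns are the frame's x, y, z axes.
In Python, from rig import robot gives the robot as it stands. Calls block until the motion is done:
- robot.move_ptp(position, orientation): joint-space move of the TCP to a pose.
- robot.move_linear(position, velocity=0.15, frame=None, threshold=None): straight line of the TCP; frame=None keeps the orientation; velocity is the mean speed in m/s. With threshold (N) it stops when the force on the tool has changed by that much, and returns True; else False.
- robot.goto_joints(angles): joint-space move.
- robot.gripper_to(opening): finger opening in m; the grip force is fixed at half the most; returns when the fingers have stopped.
- robot.pause(seconds).
- robot.ik(position, orientation): joint angles nearest the present ones, or None.
- robot.get_state(): the state.
- robot.grab_frame(name): name is "side" or "top" or "wrist"; returns the picture (400x640x3 uint8, red, green, blue); there is no depth.
- robot.camera_info(name): a dict with "fx", "fy", "cx", "cy" (pixels), "rvec" (rotation vector, rad) and "tvec" (3), from world to camera coordinates, as OpenCV has them. Camera axes: x right, y down, z forward; pixel columns grow to the right and rows downward; lengths in m; the calibration is good to about 2 mm. The wrist camera is an equidistant fisheye: a pixel r from the principal point sees the ray r / f radians off the axis. A picture is of the moment at which its call begins: read the wrist's pose just before it. camera_info takes no time and is no camera call; for the wrist camera it gives the pose at the moment of the call.
A pose or a line that the arm cannot do raises robot.PlanningError and nothing moves.
- robot.sign_off(): hands the job in, once; it reports no verdict.
The state is a dict: "time": time; "qpos": joint angles; "joint_vel": joint speeds; "effort": joint torques, N m; "ee_pos": TCP position; "tool_rot": TCP orientation; "force": force on the tool from outside, world axes, zero at the start; "moment": the same for the moment, N m; "opening": finger opening in m.
Only numpy, scipy, OpenCV 4.12 (cv2) and the standard library are available. Lean on these libraries where they do the work, as an engineer would, in place of code of your own. Each camera call takes 0.05 s, during which the arm holds its last target. There are 200 camera calls.

## Task

Sort the two mahogany end plugs by their coloured tags: seat the green-tagged plug, stem down, in the open end of the copper tube held in the vise, and the red-tagged one, stem down, in the red reject nest. Then take the blue spring presser from its stand and, holding it upright, press its tip gently on the white dot on top of the green-tagged plug so that the spring plunger is about half pushed in, and finish like that, still holding the presser there while the glue grabs. Leave the brass ring, the mirror strip and the glass cabochon where they lie.

Things in the scene. Friction and masses are not known exactly. Their poses are not given: they have to be found in the camera images.
- tube_mouth (a point): centre of the open upper end of the upright copper tube, at rim height, 115 mm above the bench; z up. Outer diameter 44 mm, bore 38 mm, open inside. The fixed green vise's jaws end 40 mm below the rim; with its screw and cross handle it reaches 105 mm to its own -x side, 75 mm to +x and 48 mm to either y side of the tube
- nest_mouth (a point): centre of the hole of the red reject nest, at the height of its upper face, 22 mm above the bench; z up. Fixed red block 70 x 70 x 22 mm with a round hole 38 mm diameter, 17 mm deep
- green_plug: the plug with the green tag; origin at the middle of its underside
- green_plug_center (a point): centre (24 mm above the underside, z up) of the end plug with the flat green tag ring on its flange's upper face. 48 mm high: stem 32 mm diameter x 14 mm below, flange 48 mm x 6 mm, boss on top 30 mm x 28 mm to grip it by. Starts upright on the bench, 45 g. Seated, the flange rests on the rim and this point is 10 mm above the rim
- green_plug_dot (a point): middle of the white 10 mm dot on the top of the green-tagged plug's boss, 48 mm above the plug's underside; z up
- red_plug: the plug with the red tag; origin at the middle of its underside
- red_plug_center (a point): centre (24 mm above the underside, z up) of the end plug with the flat red tag ring on its flange's upper face. 48 mm high: stem 32 mm diameter x 14 mm below, flange 48 mm x 6 mm, boss on top 30 mm x 28 mm to grip it by. Starts upright on the bench, 45 g. Seated, the flange rests on the rim and this point is 10 mm above the rim
- presser: the spring presser (130 g handle and 20 g plunger); origin in the middle of the underside of its handle, z along the handle away from the tip
- presser_handle (a point): centre of the presser's round blue handle (26 mm diameter, 70 mm long, brass bands), 95 mm above the bench at the start; z up along the tool. It starts upright, the handle's underside on the stand's top and the plunger in the stand's hole: lift it straight up more than 45 mm to free it. Grip it by the handle from above
- presser_tip (a point): end of the plunger: rounded black rubber tip 10 mm diameter on an 8 mm steel rod, on the handle's axis, 45 mm below the handle's underside (80 mm below the handle's centre) when not pressed
- plunger (a joint): how far the presser's spring plunger is pushed into the handle, in m: 0 out, 0.016 at its hard stop. About 1 N starts it, then 350 N/m: 3.9 N half-way (0.008), 6.7 N at the stop. An orange band on the rod, its upper edge 8 mm below the handle when the plunger is out, just meets the handle when half in
- stand: fixed wooden stand of the presser, 60 x 60 x 60 mm block, origin in the middle of its underside, hole 15 mm diameter, 55 mm deep in the top
- focus_ring: brass focusing ring lying flat, 52 mm diameter, 14 mm high; origin in the middle of its underside; leave alone
- mirror_strip: dark smoky mirror strip lying flat, 140 (its x) x 28 x 5 mm; origin in the middle of its underside; leave alone
- cabochon: frosted glass cabochon, pale dome 34 mm diameter, 13 mm high; origin in the middle of its underside; leave alone
Not all that is in view belongs to the job. Of the things that look like the part that bears tube_mouth, the largest one is meant.

How it is judged:
On the way, in this order (a step that is already met when the one before it is completed fails the run):
1. the green-tagged plug is seated in the copper tube and the red-tagged plug in the reject nest, both let go (horizontal distance between green_plug_center and tube_mouth below 0.006 m and z of green_plug_center in the frame of tube_mouth between 0.0065 and 0.0135 m and angle between each of green_plug_center, red_plug_center's own z axis and vertical below 0.1 rad and horizontal distance between red_plug_center and nest_mouth below 0.006 m and z of red_plug_center in the frame of nest_mouth between 0.0065 and 0.0135 m and contact force between the fingers and green_plug below 0.2 N and contact force between the fingers and red_plug below 0.2 N), for 0.2 s.
2. then the presser is lifted clear of its stand (height (world z) of presser_tip above 0.065 m and contact force between the fingers and presser above 1 N), for 0.1 s.
At the end, for the whole second after the job is handed in: Green plug seated in the tube, red in the nest (6 mm off centre, 3.5 mm height, 0.1 rad), not touched by the fingers. Fingers hold the presser still, within 0.15 rad of upright, off its stand, tip within 6 mm of the dot, pressing 1 to 9 N, plunger 3 to 13.5 mm in (all of step 1 and contact force between presser and green_plug between 1 and 9 N and value of joint plunger between 0.003 and 0.0135 m and distance between presser_tip and green_plug_dot below 0.006 m and angle between presser_handle's own z axis and vertical below 0.15 rad and contact force between the fingers and presser above 2 N and contact force between presser and stand below 0.1 N and linear speed of presser below 0.02 m/s); the arm keeps its last pose, push and grip.
It fails at once if the brass ring is shifted by more than 15 mm (distance of focus_ring from where it was at the start of the episode above 0.015 m).
It fails at once if the mirror strip is shifted by more than 15 mm (distance of mirror_strip from where it was at the start of the episode above 0.015 m).
It fails at once if the cabochon is shifted by more than 15 mm (distance of cabochon from where it was at the start of the episode above 0.015 m).
It fails at once if the presser is rammed on the plug with more than 20 N (contact force between presser and green_plug above 20 N).
It also fails if it takes over 72 s, if anything falls off the work surface, if the arm or the gripper's body presses on something with over 40 N, if the wrist force passes 120 N, or if a joint passes its speed limit or range.

## Working session

There is one attempt and no reset: what is moved stays moved. The work goes in short steps, each a Python script; the robot and the scene stay as the last script left them, time stands still between calls to the robot, and variables do not carry over. Pictures are saved under pics/ and viewed, about 8 in all and at most 12, crops included, and the job is handed in when it is done.

```bash
mkdir -p pics; ls
python3 - <<'E'
from rig import robot
import cv2
for n in("top","side"):
    cv2.imwrite(f"pics/{n}0.png",robot.grab_frame(n)[:,:,::-1]); print(n,robot.camera_info(n))
print(robot.get_state())
E
```

```text
pics
top {'fx': 482.73978390854825, 'fy': 482.73978390854825, 'cx': 326.0540408277095, 'cy': 195.09928554142513, 'rvec': array([ 2.08586694, -2.14472199,  0.21137678]), 'tvec': array([0.05931014, 0.60007083, 1.23751174])}
side {'fx': 379.79325376661893, 'fy': 379.79325376661893, 'cx': 316.51438754500725, 'cy': 195.30437358692097, 'rvec': array([ 2.24973726, -0.58878163,  0.25765073]), 'tvec': array([-0.48149242,  0.30003756,  0.82137973])}
{'time': 0.1, 'qpos': array([ 1.28251267,  0.41789198, -0.01029143,  1.61410931,  0.00468281,
        1.11067277, -0.05298896]), 'joint_vel': array([-1.16117694e-03, -2.17255484e-03,  1.27226487e-04,  4.85332693e-05,
       -2.44526060e-04, -1.82710241e-03, -1.07908214e-03]), 'effort': array([ 1.81496231e-03, -8.52574968e+01,  6.40012901e-01, -4.26695788e+01,
       -4.88960452e-02,  1.62356434e-02,  1.22341230e-04]), 'ee_pos': array([ 0.15259257, -0.60576721,  0.22390375]), 'tool_rot': array([[ 9.69702941e-01,  2.44286919e-01, -3.28528645e-04],
       [ 2.44287129e-01, -9.69702422e-01,  1.00525540e-03],
       [-7.30042779e-05, -1.05505444e-03, -9.99999441e-01]]), 'force': array([-0.06497658,  0.85383796, -0.22087637]), 'moment': array([ 0.03485884,  0.02547851, -0.01412266]), 'opening': 0.0943294358875442}
```

View pics/top0.png

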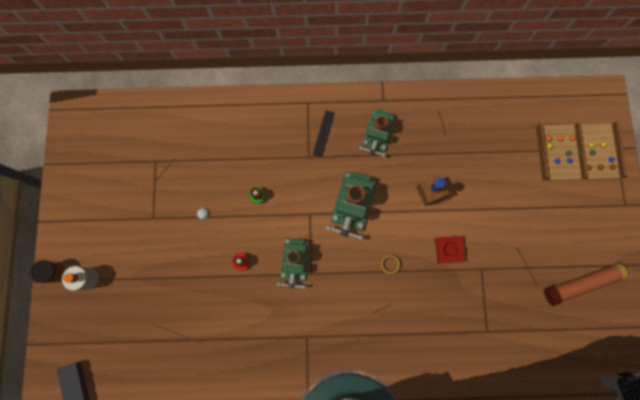

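View pics/side0.png

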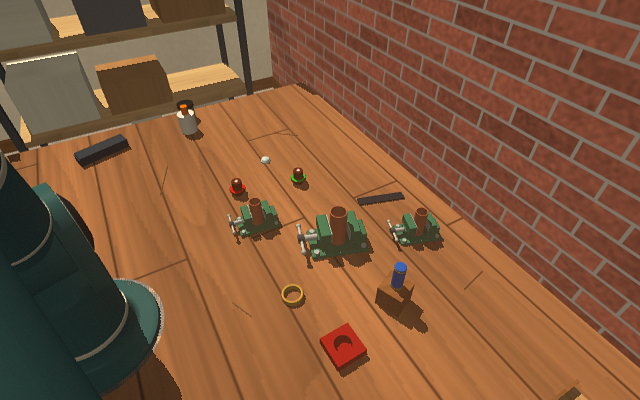

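The top view (world +x up, +y left) shows the largest vise with the tube mouth near (356,194), the green plug at (258,194) and the red plug at (241,262). The nest is at (451,249), the presser at (440,185), the ring at (390,264), the strip at (324,133) and the cabochon at (203,213).

```bash
cat > h.py <<'E'
from rig import robot
import cv2, numpy as np
def ray(cam,uv,info=None):
    c=info or robot.camera_info(cam); R=cv2.Rodrigues(c["rvec"])[0]; o=-R.T@c["tvec"]
    x=(uv[0]-c["cx"])/c["fx"]; y=(uv[1]-c["cy"])/c["fy"]
    if cam=="wrist":
        t=np.hypot(x,y); s=np.sin(t)/t if t>1e-9 else 1.; d=np.array([x*s,y*s,np.cos(t)])
    else: d=np.array([x,y,1.])
    return o,R.T@d
def at_z(cam,uv,z,info=None):
    o,d=ray(cam,uv,info); return o+d*(z-o[2])/d[2]
def proj(cam,p,info=None):
    c=info or robot.camera_info(cam); q=cv2.Rodrigues(c["rvec"])[0]@np.asarray(p)+c["tvec"]
    if cam=="wrist":
        t=np.arctan2(np.hypot(q[0],q[1]),q[2]); k=t/max(np.hypot(q[0],q[1]),1e-9)
        return np.array([c["cx"]+c["fx"]*q[0]*k,c["cy"]+c["fy"]*q[1]*k])
    return np.array([c["cx"]+c["fx"]*q[0]/q[2],c["cy"]+c["fy"]*q[1]/q[2]])
def down(yaw):  # jaw (y) axis; x axis at angle yaw
    c,s=np.cos(yaw),np.sin(yaw); return np.array([[c,s,0],[s,-c,0],[0,0,-1.]])
E
python3 - <<'E'
from h import *
P=dict(tube=((356,194),.115),green=((258,195),.02),red=((241,262),.02),nest=((451,249),.022),presser=((440,184),.13),ring=((390,264),.014),strip=((324,133),.005),cab=((203,213),.006),v2=((380,122),.08),v3=((294,257),.08))
for k,(uv,z) in P.items(): print(k,at_z("top",uv,z).round(3))
i=robot.camera_info("wrist"); print(i); R=cv2.Rodrigues(i["rvec"])[0]; print((-R.T@i["tvec"]-robot.get_state()["ee_pos"]).round(3), R[2])
im=cv2.imread("pics/top0.png")
cv2.imwrite("pics/t1.png",cv2.resize(im[100:300,190:480],(800,552),interpolation=cv2.INTER_CUBIC))
E
```

```text
tube [ 0.591 -0.034  0.115]
green [0.615 0.231 0.02 ]
red [0.432 0.277 0.02 ]
nest [ 0.451 -0.291  0.022]
presser [ 0.608 -0.249  0.13 ]
ring [ 0.416 -0.125  0.014]
strip [0.795 0.043 0.005]
cab [0.571 0.387 0.006]
v2 [ 0.797 -0.11   0.08 ]
v3 [0.437 0.13  0.08 ]
{'fx': 309.70691628693146, 'fy': 309.70691628693146, 'cx': 315.03062901002323, 'cy': 192.02211866740467, 'rvec': array([-2.32704305,  1.81539403,  0.21481247]), 'tvec': array([-0.62462405, -0.02394577,  0.39046267])}
[0.064 0.015 0.16 ] [-0.22448753 -0.05429956 -0.97296295]
```

View pics/t1.png

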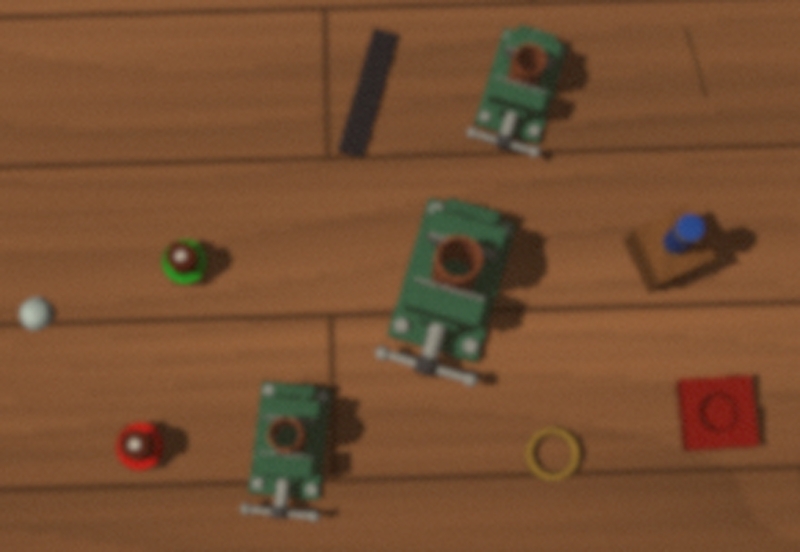

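Run:
```python
from h import *
import pickle
T=dict(presser=(.605,-.249,.215),nest=(.451,-.291,.18),tube=(.591,-.034,.215),green=(.615,.231,.18),red=(.432,.277,.18))
S={}
for k,p in T.items():
    robot.move_ptp(np.array(p),down(0.)); robot.pause(.15)
    i=robot.camera_info("wrist"); st=robot.get_state(); im=robot.grab_frame("wrist"); S[k]=(i,st,im)
    print(k,st["time"],st["ee_pos"].round(4),st["qpos"].round(2),st["force"].round(1))
pickle.dump(S,open("S.pkl","wb"))
M=[cv2.resize(S[k][2][:,:,::-1],(400,250),interpolation=cv2.INTER_AREA) for k in T]
cv2.imwrite("pics/m1.png",np.vstack([np.hstack(M[:2]),np.hstack(M[2:4])]))
```

```text
presser 2.325 [ 0.6047 -0.2498  0.215 ] [ 0.52  0.49 -0.24  1.54  0.12  1.13 -1.32] [-0.3  0.2 -0.1]
nest 3.2167 [ 0.452  -0.2907  0.1801] [ 0.71  0.32 -0.23  1.87  0.09  0.96 -1.13] [ 0.4 -0.1 -0.6]
tube 4.55 [ 0.5907 -0.0356  0.2149] [ 0.28  0.39 -0.35  1.7   0.15  1.08 -1.69] [-0.1  0.4 -0.3]
green 5.7917 [0.6157 0.2291 0.1803] [-0.11  0.55 -0.42  1.56  0.24  1.09 -2.16] [0.1 0.1 0.2]
red 6.7667 [0.433  0.2767 0.1799] [-0.2   0.31 -0.5   1.92  0.18  0.96 -2.36] [ 0.1 -1.1  0.3]
```

View pics/m1.png

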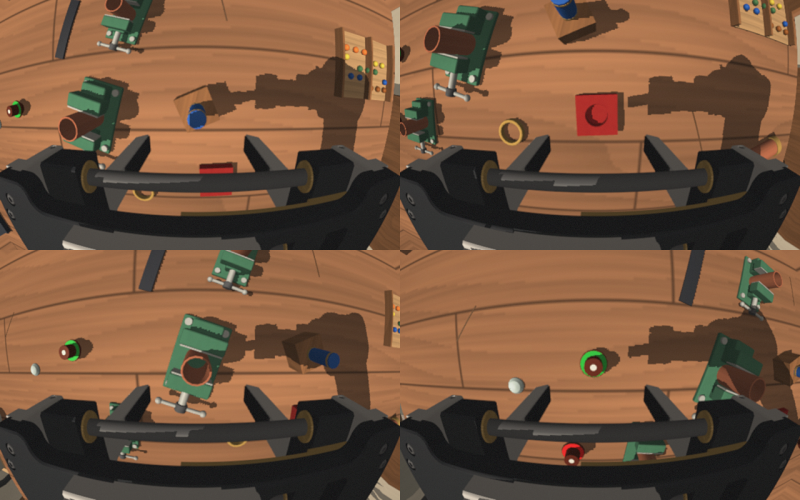

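Run:
```python
from h import *
import pickle
S=pickle.load(open("S.pkl","rb"))
G=dict(presser=(.608,-.249,.13),nest=(.451,-.291,.022),tube=(.591,-.034,.115),green=(.615,.231,.048),red=(.432,.277,.048))
tiles=[]
for k,g in G.items():
    i,st,im=S[k]; u,v=proj("wrist",g,i).round().astype(int)
    h=25 if k in("green","red") else 38
    x0,y0=u-h,v-h; c=im[y0:y0+2*h,x0:x0+2*h,::-1]
    t=cv2.resize(c,(266,266),interpolation=cv2.INTER_CUBIC); tiles.append(t); print(k,x0,y0,266/(2*h))
    if k in("green","red"):
        hsv=cv2.cvtColor(im,cv2.COLOR_RGB2HSV).astype(int); H,Sx,V=[hsv[...,j] for j in range(3)]
        box=np.zeros(H.shape,bool); box[y0:y0+2*h,x0:x0+2*h]=1
        w=(Sx<70)&(V>140)&box; ys,xs=np.nonzero(w); print(" dot",w.sum(),at_z("wrist",(xs.mean(),ys.mean()),.048,i).round(4))
        m=box&(V>110)&(Sx>200)&((abs(H-60)<15) if k=="green" else (H<4)|(H>176))
        pts=cv2.convexHull(np.argwhere(m)[:,::-1].astype(np.float32)); e=cv2.fitEllipse(pts); print(" ring",m.sum(),e,at_z("wrist",e[0],.020,i).round(4))
tiles.append(np.zeros_like(tiles[0]))
cv2.imwrite("pics/c1.png",np.vstack([np.hstack(tiles[:3]),np.hstack(tiles[3:])]))
```

```text
presser 276 160 3.5
nest 277 146 3.5
tube 275 159 3.5
green 288 165 5.32
 dot 92 [0.6168 0.2344 0.048 ]Traceback (most recent call last):
  File "<stdin>", line 16, in <module>
cv2.error: OpenCV(4.12.0) /io/opencv/modules/imgproc/src/shapedescr.cpp:356: error: (-215:Assertion failed) n >= 0 && (depth == CV_32F || depth == CV_32S) in function 'fitEllipseNoDirect'
```

Run:
```python
from h import *
import pickle
S=pickle.load(open("S.pkl","rb"))
G=dict(presser=(.608,-.249,.13),nest=(.451,-.291,.022),tube=(.591,-.034,.115),green=(.615,.231,.048),red=(.432,.277,.048))
tiles=[]
for k,g in G.items():
    i,st,im=S[k]; u,v=proj("wrist",g,i).round().astype(int)
    h=25 if k in("green","red") else 38
    x0,y0=u-h,v-h; c=im[y0:y0+2*h,x0:x0+2*h,::-1]
    t=cv2.resize(c,(266,266),interpolation=cv2.INTER_CUBIC); tiles.append(t); print(k,x0,y0,266/(2*h))
    if k in("green","red"):
        hsv=cv2.cvtColor(im,cv2.COLOR_RGB2HSV).astype(int); H,Sx,V=[hsv[...,j] for j in range(3)]
        box=np.zeros(H.shape,bool); box[y0:y0+2*h,x0:x0+2*h]=1
        w=(Sx<70)&(V>140)&box; ys,xs=np.nonzero(w); print(" dot",w.sum(),at_z("wrist",(xs.mean(),ys.mean()),.048,i).round(4))
        m=box&(V>120)&(Sx>150)&((abs(H-60)<15) if k=="green" else (H<3)|(H>176)); print(" ring n",m.sum())
        if m.sum()>30:
            pts=cv2.convexHull(np.ascontiguousarray(np.argwhere(m)[:,::-1]).astype(np.int32)); e=cv2.fitEllipse(pts); print(e,at_z("wrist",e[0],.020,i).round(4))
tiles.append(np.zeros_like(tiles[0]))
cv2.imwrite("pics/c1.png",np.vstack([np.hstack(tiles[:3]),np.hstack(tiles[3:])]))
```

```text
presser 276 160 3.5
nest 277 146 3.5
tube 275 159 3.5
green 288 165 5.32
 dot 92 [0.6168 0.2344 0.048 ]
 ring n 329
((309.5458984375, 181.72705078125), (41.16646957397461, 42.830387115478516), 89.52745819091797) [0.6171 0.2344 0.02  ]
red 289 165 5.32
 dot 91 [0.4335 0.2785 0.048 ]
 ring n 424
((312.7281188964844, 181.98101806640625), (41.19120407104492, 42.691131591796875), 1.3724839687347412) [0.4341 0.2788 0.02  ]
```

View pics/c1.png

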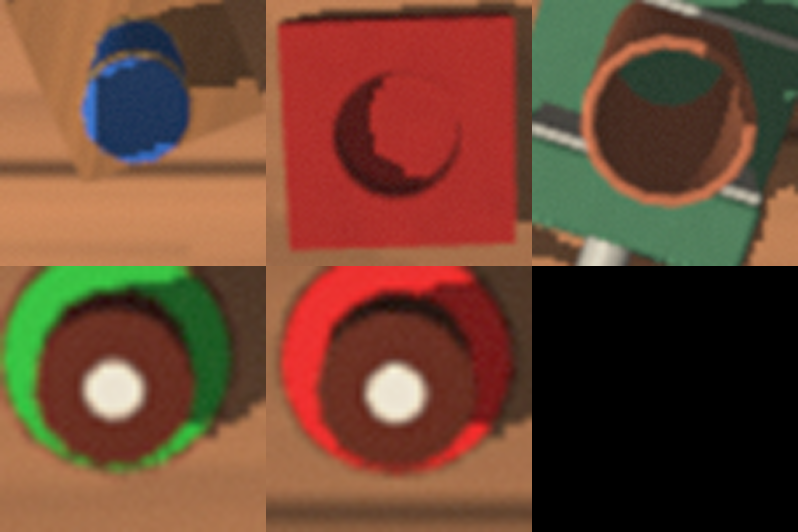

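The crops show the presser's top disc at crop (136.5,110), the nest hole at (131,133.5) and the tube rim at (137,121.5). The white dots are clear, and the dot and ring estimates agree to 0.6 mm.

Run:
```python
from h import *
import pickle
S=pickle.load(open("S.pkl","rb"))
for k,x0,y0,c,z,D in(("presser",276,160,(136.5,110),.13,.026),("nest",277,146,(131,133.5),.022,.038),("tube",275,159,(137,121.5),.115,.044)):
    uv=np.array([x0,y0])+(np.array(c)+.5)/3.5-.5; p=at_z("wrist",uv,z,S[k][0])
    a,b=[proj("wrist",p+np.array([0,s*D/2,0]),S[k][0]) for s in(1,-1)]
    print(k,p.round(4),"expected width px in crop",round(abs(a-b).max()*3.5,1), "top px",proj("top",p).round(1))
for k,p in(("green",(.6168,.2344,.048)),("red",(.4335,.2785,.048))): print(k,proj("top",p).round(1))
```

```text
presser [ 0.6134 -0.2499  0.13  ] expected width px in crop 111.7 top px [440.3 181.9]
nest [ 0.4516 -0.29    0.022 ] expected width px in crop 126.5 top px [450.5 248.8]
tube [ 0.594 -0.035  0.115] expected width px in crop 177.8 top px [356.2 192.9]
green [255.4 192.4]
red [238.6 260.7]
```

```bash
cat >> h.py <<'E'
def pick(x,y,z,hov=.12,op=.07):
    robot.gripper_to(op); robot.move_ptp(np.array([x,y,hov]),down(0.))
    robot.move_linear(np.array([x,y,z]),.12); robot.gripper_to(0.0)
    s=robot.get_state(); print("grip",s["opening"],s["ee_pos"].round(4),s["time"])
def say(t):
    s=robot.get_state(); print(t,s["ee_pos"].round(4),s["force"].round(1),round(s["opening"],4),round(s["time"],1))
E
python3 - <<'E'
from h import *
pick(.4335,.2785,.042)
robot.move_linear(np.array([.4335,.2785,.20]),.25); robot.pause(.2); say("lifted")
i=robot.camera_info("wrist"); print("tcp px",proj("wrist",robot.get_state()["ee_pos"],i))
im=robot.grab_frame("wrist"); cv2.imwrite("pics/w1.png",im[:,:,::-1])
E
```

```text
grip 0.029333507254548072 [0.4335 0.2785 0.042 ] 9.25
lifted [0.433  0.2782 0.1987] [-0.   0.3  0.3] 0.0294 10.2
tcp px [314.1795437  241.16649956]
```

View pics/w1.png

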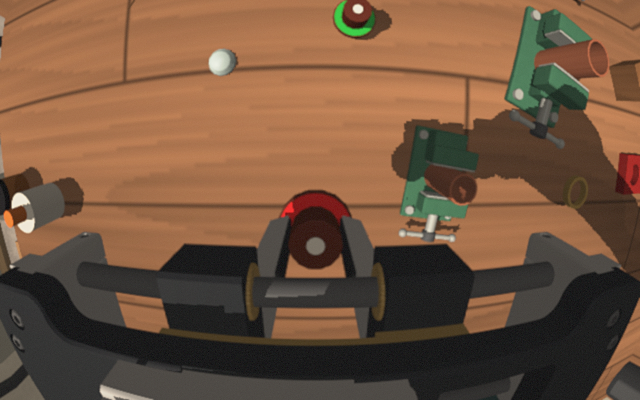

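The red plug is gripped upright, with its dot at (316,246). I'll measure its offset in the hand and then place it in the nest.

```bash
cat >> h.py <<'E'
def hand_off():
    i=robot.camera_info("wrist"); e=robot.get_state()["ee_pos"]; im=robot.grab_frame("wrist")
    hsv=cv2.cvtColor(im,cv2.COLOR_RGB2HSV); m=np.zeros(im.shape[:2],np.uint8)
    m[230:264,300:332]=((hsv[...,1]<70)&(hsv[...,2]>95))[230:264,300:332]
    n,l,st,c=cv2.connectedComponentsWithStats(m); k=1+st[1:,4].argmax()
    p=at_z("wrist",c[k],e[2]+.006,i); print("dot",st[k],c[k].round(1),"off",(p-e).round(4)); return (p-e)[:2]
E
python3 - <<'E'
from h import *
o=hand_off(); 
if np.abs(o).max()>.004: raise SystemExit("odd")
t=np.array([.4516,-.29])-[o[0],o[1]*0]   # jaws centre the plug in y
robot.move_ptp(np.array([*t,.20]),down(0.)); robot.move_linear(np.array([*t,.085]),.2); robot.pause(.2); say("above")
print(robot.move_linear(np.array([*t,.051]),.05,threshold=6)); say("down")
cv2.imwrite("pics/w2.png",robot.grab_frame("wrist")[150:350,190:440,::-1])
E
```

```text
dot [307 238  18  17 245] [315.2 245.8] off [-0.0002 -0.0006  0.006 ]
above [ 0.4524 -0.2903  0.0861] [ 0.4  0.2 -0.7] 0.0292 13.3
True
down [ 0.4513 -0.2896  0.05  ] [-1.2  1.4  7.3] 0.0295 14.0
```

View pics/w2.png

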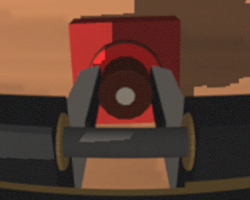

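The red plug is seated: TCP z is 0.050, as expected. I'll release it and do the green one.

Run:
```python
from h import *
robot.gripper_to(.07); robot.pause(.1); e=robot.get_state()["ee_pos"]; robot.move_linear(np.array([e[0],e[1],.20]),.25)
robot.pause(.1); i=robot.camera_info("wrist"); im=robot.grab_frame("wrist"); u,v=proj("wrist",(.4516,-.29,.056),i).astype(int)
cv2.imwrite("pics/w3.png",cv2.resize(im[v-45:v+45,u-45:u+45,::-1],(360,360)))
robot.move_ptp(np.array([.6168,.2344,.20]),down(0.))
pick(.6168,.2344,.042); robot.move_linear(np.array([.6168,.2344,.21]),.25); robot.pause(.2); say("lifted")
o=hand_off()
if np.abs(o).max()>.004: raise SystemExit("odd")
t=np.array([.594,-.035])-[o[0],0]
robot.move_ptp(np.array([*t,.21]),down(0.)); robot.move_linear(np.array([*t,.175]),.15); robot.pause(.2); say("above")
print(robot.move_linear(np.array([*t,.144]),.05,threshold=6)); say("down")
cv2.imwrite("pics/w4.png",robot.grab_frame("wrist")[150:350,190:440,::-1])
a=cv2.resize(cv2.imread("pics/w4.png"),(440,360)); cv2.imwrite("pics/w34.png",np.hstack([cv2.imread("pics/w3.png"),a]))
```

```text
grip 0.02965846405611709 [0.6168 0.2344 0.042 ] 19.975
lifted [0.6163 0.2342 0.2085] [ 0.1 -0.9 -0.2] 0.0295 21.0
dot [306 238  19  17 246] [315.1 245.8] off [-0.0002 -0.0005  0.006 ]
above [ 0.5947 -0.0347  0.1759] [ 0.2 -0.3 -0.6] 0.0293 22.7
True
down [ 0.5936 -0.035   0.1429] [-1.2 -0.8  7.2] 0.0297 23.3
```

View pics/w34.png

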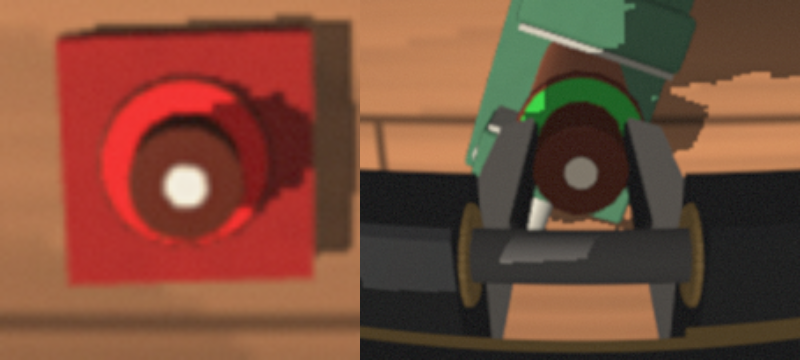

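Both plugs sit well: red is flat and centred, and green is at TCP z 0.143 as expected. I'll release the green plug, measure its dot, then take the presser.

Run:
```python
from h import *
robot.gripper_to(.07); robot.pause(.1); e=robot.get_state()["ee_pos"]; robot.move_linear(np.array([e[0],e[1],.26]),.25)
robot.pause(.3); i=robot.camera_info("wrist"); im=robot.grab_frame("wrist")
hsv=cv2.cvtColor(im,cv2.COLOR_RGB2HSV); u,v=proj("wrist",(.594,-.035,.149),i).astype(int)
m=np.zeros(im.shape[:2],np.uint8); b=np.s_[v-18:v+18,u-18:u+18]; m[b]=((hsv[...,1]<70)&(hsv[...,2]>140))[b]
ys,xs=np.nonzero(m); print("dot",m.sum(),(u,v),at_z("wrist",(xs.mean(),ys.mean()),.149,i).round(4))
A=cv2.resize(im[v-55:v+55,u-55:u+55,::-1],(400,400))
robot.move_ptp(np.array([.6134,-.2499,.24]),down(0.))
pick(.6134,-.2499,.10,hov=.17,op=.06)
robot.move_linear(np.array([.6134,-.2499,.26]),.15); robot.pause(.3); say("lifted")
i=robot.camera_info("wrist"); im=robot.grab_frame("wrist"); e=robot.get_state()["ee_pos"]
print("pred handle top px",proj("wrist",e+[0,0,.03],i),"edges x±13mm",proj("wrist",e+[.013,0,.03],i),proj("wrist",e+[-.013,0,.03],i))
B=cv2.resize(im[190:290,265:365,::-1],(400,400)); cv2.imwrite("pics/w5.png",np.hstack([A,B]))
```

```text
dot 104 (np.int64(314), np.int64(192)) [ 0.5934 -0.0355  0.149 ]
grip 0.025314300530507514 [ 0.6135 -0.2499  0.1001] 28.2417
lifted [ 0.6133 -0.2499  0.2596] [-0.3 -0.4 -1.2] 0.0255 29.8
pred handle top px [313.87983627 265.53386537] edges x±13mm [313.80661033 239.99908017] [313.95293047 289.09424899]
```

View pics/w5.png

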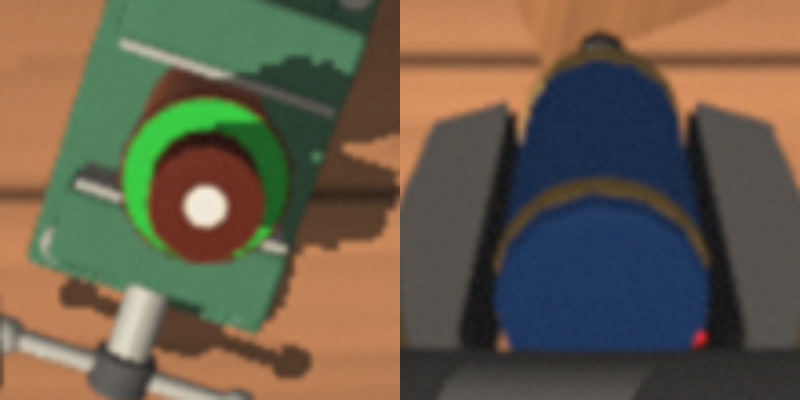

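The green plug is seated, with its dot at (0.5934,-0.0355). The presser is gripped upright and centred: its front edge is at row 239.5 and the prediction was 240. Now I'll press.

Run:
```python
from h import *
x,y=.5934,-.0355
robot.move_ptp(np.array([x,y,.26]),down(0.)); robot.pause(.2); robot.move_linear(np.array([x,y,.242]),.05); robot.pause(.5)
def f(): 
    v=[]
    for _ in range(8): v.append(robot.get_state()["force"]); robot.pause(.04)
    return np.mean(v,0)
f0=f(); say("above")
print(robot.move_linear(np.array([x,y,.226]),.015,threshold=8)); robot.pause(.5); say("pressed"); print("dF",(f()-f0).round(2))
im=robot.grab_frame("side"); u,v=proj("side",(x,y,.17)).astype(int)
A=cv2.resize(im[v-35:v+35,u-35:u+35,::-1],(420,420),interpolation=cv2.INTER_CUBIC)
w=robot.grab_frame("wrist"); B=cv2.resize(w[150:290,245:385,::-1],(380,420)); cv2.imwrite("pics/s6.png",np.hstack([A,B[:, :380]]))
```

```text
above [ 0.5934 -0.0355  0.242 ] [-0.3 -0.7 -0.7] 0.0257 32.2
False
pressed [ 0.5934 -0.0355  0.226 ] [-0.3 -0.9  2.7] 0.0253 33.9
dF [ 0.   -0.15  3.71]
```

View pics/s6.png

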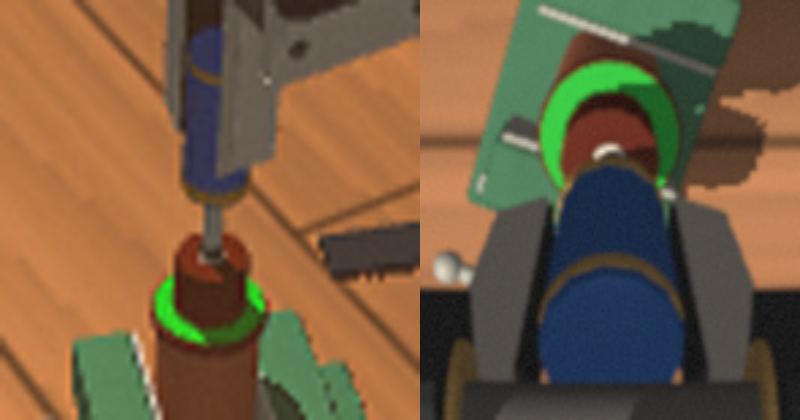

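The tip is on the white dot, the presser is upright, and the orange band has gone up to the handle. The force rise of 3.7 N matches half-way (3.9 N).

Run:
```python
from h import *
robot.sign_off(); say("end")
```

```text
the job is handed in; nothing more can be done
the job is handed in; nothing more can be done
```

The job is handed in at about 34 s of the 72 s allowed. The green-tagged plug is in the largest vise's copper tube, and the red-tagged one is in the reject nest. The presser is still held upright with its tip on the green plug's white dot.

- **Plugs:** both stopped at their expected seating heights, tool at 0.050 m for the nest and 0.143 m for the tube. After release they looked flat and centred, and the green dot measured within 1 mm of the tube axis.
- **Presser:** pressing raised the tool force by 3.7 N, against 3.9 N for half-way. In the side view the orange band had gone up to the handle and the tip was on the dot.
- **Brass ring, mirror strip and cabochon:** I planned the moves to stay clear of them, but did not measure their positions again at the end.

No check failed or disagreed. The hand-in reported no verdict.

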